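# Fit the bearing circlip on a banding wheel's spindle

## Task

The banding wheel's bearing is being refitted: put the steel spacer ring over the upturned spindle so that it lies flat on the bearing, and let go of it. Then take the bent-tip pliers that already sit in the eyes of the circlip, squeeze them fully so that the circlip is spread, lift it, bring it over the end of the spindle and slide it down until it lies on the spacer ring, level with the groove. Finish while still holding the pliers squeezed there, with the circlip spread round the spindle, and leave the test tile, the scraper and the jar where they are.

Things in the scene. Friction and masses are not known exactly. Their poses are not given: they have to be found in the camera images.
- wheel_head: banding-wheel head of grey-painted cast metal, 180 mm across, lying face down and fixed; its steel spindle, 30 mm across, stands up from the middle with a ball bearing (62 mm across, 16 mm high, its top 56 mm above the table) on it. Origin on the table, on the spindle's axis
- bearing_top (a point): on the spindle's axis at the height of the bearing's top face (56 mm above the table), where the underside of the spacer ring belongs
- groove (a point): on the spindle's axis at mid-height of the circlip groove (26 mm across, from 70 to 76 mm above the table, this point at 73 mm); its lower edge is level with the top of the spacer ring once that lies on the bearing
- spindle_end (a point): on the spindle's axis at its upper end, 100 mm above the table; the last 6 mm taper from 30 to 21 mm across
- spacer_ring: loose steel ring, 50 mm outside, 34 mm hole, 14 mm thick, about 60 g, lying on the table. Origin at the centre of its underside, z up; it can be pinched across its outside from above
- bat: fixed plywood board 150 x 100 x 22 mm under the pliers. Origin at the centre of its underside, x along its length
- pliers: loose circlip pliers, about 170 g, lying on the board, two black grips to the rear (-x), tips ahead (+x). Origin at the pivot, on the underside of the body (22 mm above the table at the start), z up, x along the middle line at rest. The pose is the left lever's (+y): it turns 0.19 rad anticlockwise from above as the pliers are squeezed. Their balance point is about 52 mm behind the pivot
- pliers_grip (a point): midway between the grips, 60 mm behind the pivot, 7 mm above the underside: the place to take both grips from above, one finger outside each. Here they measure 67 mm over the outside at rest; squeezed to the built-in stop they are parallel, 42 to 44 mm over the outside. Each grip is 11 mm wide, 14 mm high, 74 mm long. About 18 N reaches the stop; hold with 40 N or more
- pliers_tip_l (a point): end of the left tip's pin. Both tips bend straight down about 62 mm ahead of the pivot; their 4 mm pins end 22 mm below the underside, standing loosely in the circlip's eyes, with a shoulder just above the circlip. Squeezing drives the tips apart; a spring brings them together again when the grips are let go
- pliers_lever (a joint): angle between the levers of the pliers: 0 at rest, 0.38 rad squeezed to the stop
- circlip: springy steel snap ring, 20 g, 3.5 mm thick, 27 mm inside when relaxed (about 34 when spread to the stop), lying on the table ahead of the board, pliers' pins in its eyes. Origin: centre of the relaxed ring, underside, 81 mm ahead of the pivot; x from the eyes to the closed back, z up. Pose of its back part. Only the pins' outward push carries it: it falls if the grips open
- circlip_back (a point): middle of the inner edge of the circlip's closed back, at half its thickness. With the ring spread to the stop, the centre of its opening lies 17 mm from here towards the eyes. The back may hang 1 to 3 mm lower than the eyes when carried
- circlip_eye_l (a point): centre of the circlip's left eye (+y), 11 mm across, at half thickness; the eyes are 16 mm apart when relaxed and about 36 mm when spread to the stop
- circlip_eye_r (a point): centre of the circlip's right eye (-y), at half thickness
- test_tile: glaze test tile of fired clay, 40 x 62 x 10 mm, lying flat; a bystander
- steel_scraper: scraper with steel blade and wooden grip, 158 mm long; a bystander
- glaze_jar: white jar with a lid, 52 mm across, 68 mm high; a bystander
Not all that is in view belongs to the job. What is shaped like the bat but red or turquoise is not meant.

How it is judged:
By the outcome, as a careful person would: the job done as asked, in the order asked, and still so for the second after the job is handed in, while the arm keeps its last pose, push and grip.
It also fails if it takes over 58 s, if anything falls off the work surface, if the arm or the gripper's body presses on something with over 40 N, if the wrist force passes 120 N, or if a joint passes its speed limit or range.

## Robot

A 6-joint arm with a two-finger parallel gripper is mounted at the origin on a cart in front of the work surface, level with it; the furniture and walls round the work are solid. World frame = base frame: x ahead of the robot, y to its left, z up, the work surface at z = 0. Lengths are in mm, angles in rad, forces in N, time in s.
With the tool pointing down it reaches from about 350 to 775 mm from the base axis. Payload 7.3 kg.
Tool frame: the origin (TCP) lies at the very end of the fingers, on their centre line; the grasp point (between the pads) lies behind it (bot.grip_point_offset is the z of the grasp point in the tool frame, in mm); z points along the fingers, y is the line along which they close (so a half turn about z gives the same grasp; the last joint's range is limited). The gripper opens to 92 mm and grips with 3 to 60 N. Pads are 19 mm wide; open, the fingers measure 130 mm over their backs; the gripper's body (75 mm by 190 mm) begins 47 mm behind the grasp point.
Start: joints at [1.142, 0.342, 1.524, -0, 1.275, -0.146], TCP at [146.484, 504.17, 226.741] pointing down, gripper open.
Joint ranges: [-2.53, 2.53], [-0.77, 2.02], [0.04, 2.7], [-1, 4.14], [0.28, 2.66], [-3.11, 3.11]. Speed limits (rad/s): [2.57, 2.57, 3.14, 3.14, 3.14, 3.14].

## Interface

Orientations are given as [roll, pitch, yaw] about the fixed x, y, z axes, in that order (R = Rz(yaw) Ry(pitch) Rx(roll)).
In Python, from plant import bot gives the robot as it stands. The module is installed in compiled form; this text tells all that it offers.
- The arm moves only by the shell command python3 -m crank 'ROWS'. ROWS is JSON, a list that holds one entry, the list of rows, each a list of 5 numbers: the opening, from 0 (shut) to 1 (fully open), then the shift along the tool's x, y, z in cm, then the turn about the tool's z in degrees. In form: [[[claw, x, y, z, turn], ...]]. A call has exactly 10 rows; each row is the pose to reach, as a shift and turn from the pose commanded when the call began, along the tool's axes at that moment; what a row does not reach only later rows make up. A row lasts 1/10 s, in which the tool goes at most 50 mm and 8.59 degrees, less where a joint would pass 70% of its speed; a pose out of reach is approached as far as the arm can. A call with a gripper value outside its range is refused whole. The fingers move at their own pace and stop on an object; the grip force is fixed at half the most. Time passes only in rows, so rows that repeat a pose let the fingers close, or fill a call up. It gives the time, the measured TCP pose, the force, the opening and the grip force at its end, in the units of the state.
- bot.get_obs(): the state, without advancing time (a new reading comes with each control period).
- bot.capture(name): name is "scene" or "top" or "wrist"; returns (picture, depth): 384x512x3 uint8, red, green, blue; 384x512 float32, mm along the optical axis (not along the pixel's ray), 0 where there is no reading.
- bot.calibration(name): a dict with "vertical_fov" (degrees; the focal length in pixels is half the picture's height over the tangent of half this angle, whatever the lens; pixels are square), "cx", "cy" (the principal point, pixels), "rvec" (rotation vector, rad) and "tvec" (3), from world to camera coordinates, as OpenCV has them; the wrist camera has in their place "tool_from_camera" (4x4, takes a point from camera to tool coordinates, whose origin is the TCP and whose axes are the flange's). Camera axes: x right, y down, z forward; pixel columns grow to the right and rows downward; lengths in mm; the calibration is good to about 2 mm. A picture is of the moment at which its call begins: read the wrist's pose just before it. calibration takes no time and is no camera call.
- bot.close_job(): hands the job in; it is judged then, once.
The state is a dict: "time": time; "joint_positions": joint angles; "dq": joint speeds; "tau": joint torques, N m; "tool_pos": TCP position; "tcp_rot": TCP orientation; "contact_force": force on the tool from outside, world axes, zero at the start; "moment": the same for the moment, N m; "grip_width": finger opening in mm; "finger_force": force on a finger pad.
Only numpy, scipy, OpenCV 4.12 (cv2) and the standard library are available. Lean on these libraries where they do the work, as an engineer would, in place of code of your own. Each camera call takes 0.05 s, during which the arm holds its last target. There are 200 camera calls.

## Working session

There is one attempt and no reset: what is moved stays moved. The work goes in short steps, Python scripts to look and compute and a shell command to move; the robot and the scene stay as the last step left them, time stands still between calls to the robot, and variables do not carry over. Pictures are saved under pics/ and viewed, at most 10 in all, crops included, and the job is handed in when it is done.

```bash
mkdir -p pics
cat > h.py <<'E'
import numpy as np, cv2
from scipy.spatial.transform import Rotation as R
from plant import bot
def K(c):
    f=192/np.tan(np.radians(c["vertical_fov"])/2); return f,c["cx"],c["cy"]
def toolT(o):
    T=np.eye(4);T[:3,:3]=R.from_euler('xyz',o["tcp_rot"]).as_matrix();T[:3,3]=o["tool_pos"];return T
def cap(n):
    o=bot.get_obs(); c=bot.calibration(n); im,d=bot.capture(n)
    if n=="wrist": W=toolT(o)@np.array(c["tool_from_camera"])
    else:
        M=np.eye(4);M[:3,:3]=cv2.Rodrigues(np.array(c["rvec"],float))[0];M[:3,3]=np.ravel(c["tvec"]);W=np.linalg.inv(M)
    f,cx,cy=K(c)
    v,u=np.mgrid[0:384,0:512]
    P=np.stack([(u-cx)/f*d,(v-cy)/f*d,d],-1)@W[:3,:3].T+W[:3,3]
    return im,d,P,W,(f,cx,cy)
def proj(p,W,k):
    q=(np.atleast_2d(p)-W[:3,3])@W[:3,:3]; return np.c_[k[0]*q[:,0]/q[:,2]+k[1],k[0]*q[:,1]/q[:,2]+k[2]]
def save(n,im,s=1):
    cv2.imwrite("pics/"+n,cv2.resize(im[...,::-1],None,fx=s,fy=s,interpolation=cv2.INTER_CUBIC))
E
python3 - <<'E'
from h import *
o=bot.get_obs();print(o,bot.grip_point_offset)
for n in ("scene","top","wrist"):
    im,d,P,W,k=cap(n);np.savez(n+"0.npz",im=im,d=d,P=P,W=W,k=k);print(n,W.round(2).tolist(),k)
    save(n+"0.png",im,1.5)
    print(bot.calibration(n))
E
```

```text
{'time': 0.0, 'joint_positions': array([ 1.14207030e+00,  3.42733219e-01,  1.52502750e+00, -9.56545290e-07,
        1.27539084e+00, -1.45996957e-01]), 'dq': array([-7.82374817e-04,  1.21580964e-03,  7.16937445e-05, -1.02232224e-03,
       -1.70231257e-03,  7.09589175e-04]), 'tau': array([-1.92736052e-04, -4.31245422e+01, -2.44220585e+01,  7.16987858e-02,
        5.62233967e-02, -1.41836672e-04]), 'tool_pos': array([146.26822278, 503.78591807, 226.03585804]), 'tcp_rot': array([-3.14005020e+00, -2.25882237e-04,  2.85886369e+00]), 'contact_force': array([-0.14720261,  0.31401695, -0.24786924]), 'moment': array([ 0.00992936, -0.02855542, -0.00406523]), 'finger_force': 0.0, 'grip_width': 91.533857953934} -18.8
scene [[0.51, -0.51, 0.69, -194.02], [-0.86, -0.29, 0.43, -377.95], [-0.02, -0.81, -0.58, 728.45], [0.0, 0.0, 0.0, 1.0]] (np.float64(350.1272702731233), 252.4324924012683, 195.6349658930208)
{'vertical_fov': 57.478262729733274, 'cx': 252.4324924012683, 'cy': 195.6349658930208, 'rvec': array([ 1.95085394, -1.11929583,  0.54913245]), 'tvec': array([-209.78282849,  384.94180127,  720.3
[... 338 characters left out ...]
]), 'tvec': array([ 103.70623516,  591.15541034, 1267.26105125])}
wrist [[0.28, 0.92, 0.26, 76.13], [0.96, -0.27, -0.08, 524.2], [-0.0, 0.27, -0.96, 384.75], [0.0, 0.0, 0.0, 1.0]] (np.float64(342.283569707785), 257.56498936119124, 189.33759522232378)
{'vertical_fov': 58.57948153219326, 'cx': 257.56498936119124, 'cy': 189.33759522232378, 'tool_from_camera': array([[ 1.97415435e-04, -9.62452050e-01, -2.71451675e-01,
         7.31365330e+01],
       [ 9.99999633e-01, -3.63898148e-05,  8.56280639e-04,
        -2.37812507e-01],
       [-8.34007132e-04, -2.71451745e-01,  9.62451690e-01,
        -1.58610498e+02],
       [ 0.00000000e+00,  0.00000000e+00,  0.00000000e+00,
         1.00000000e+00]])}
```

View pics/top0.png

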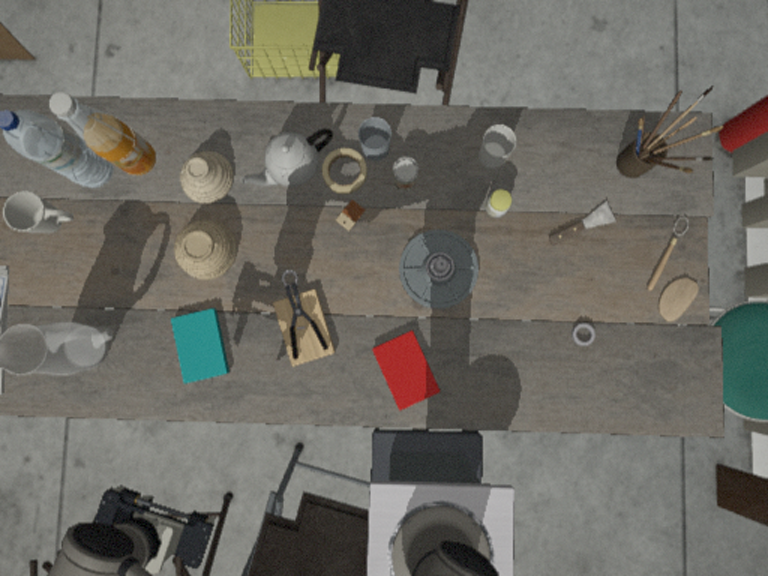

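View pics/scene0.png

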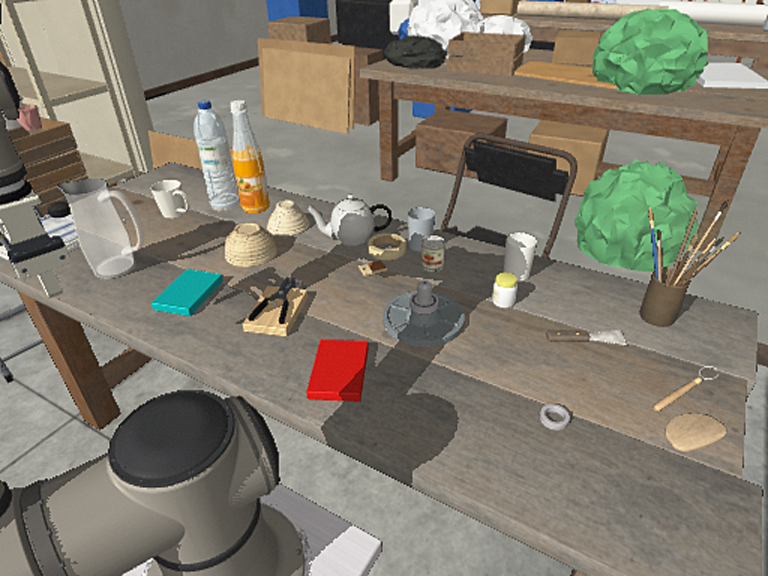

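Top view (1.5x pixels): the pliers lie on the wooden bat at about (305,325), with the circlip at (290,278). The spindle is at (440,266). Two objects could be the ring: the grey one at (584,334), about 50 mm, and the tan, larger and thicker one at (345,170). The grey one fits the steel description. Red (405,370) and turquoise (200,345) are the decoy boards. Next I'll measure and check an enlarged crop.

Run:
```python
from h import *
A={n:np.load(n+"0.npz") for n in("top","scene")}
def box(n,x0,x1,y0,y1,s=1.5):
    a=A[n];sl=np.s_[int(y0/s):int(y1/s),int(x0/s):int(x1/s)];return a["im"][sl].astype(int),a["P"][sl],a["d"][sl]
def circ(p):
    A_=np.c_[2*p[:,:2],np.ones(len(p))];s=np.linalg.lstsq(A_,(p[:,:2]**2).sum(1),rcond=None)[0];return s[:2].round(1),round(float(np.sqrt(s[2]+s[0]**2+s[1]**2)),1)
for n,b in(("top",(560,610,310,360)),("scene",(530,585,395,440))):
    im,P,d=box(n,*b);m=(P[...,2]>9)&(P[...,2]<25)&(d>0);q=P[m]
    print(n,"ring",m.sum(),np.median(q[:,2]).round(1),cv2.minEnclosingCircle(q[:,:2].astype(np.float32)),q[:,:2].mean(0).round(1))
for n,b in(("top",(395,485,225,310)),("scene",(375,475,270,350))):
    im,P,d=box(n,*b)
    for lo,hi in((92,110),(50,62),(28,45)):
        m=(P[...,2]>lo)&(P[...,2]<hi)&(d>0);q=P[m]
        if m.sum(): print(n,"wheel",lo,m.sum(),np.percentile(q[:,2],[10,50,90]).round(1),cv2.minEnclosingCircle(q[:,:2].astype(np.float32)),q[:,:2].mean(0).round(1))
im,P,d=box("top",270,345,265,370)
m=(P[...,2]>17)&(P[...,2]<27)&(im[...,0]>120)&(im[...,0]-im[...,2]>30);q=P[m]
print("bat",m.sum(),np.median(q[:,2]),cv2.minAreaRect(q[:,:2].astype(np.float32)))
dk=(im.max(-1)<60)&(P[...,2]>25);q=P[dk]
print("dark",dk.sum(),np.median(q[:,2]),cv2.minAreaRect(q[:,:2].astype(np.float32)))
t=A["top"]["im"]
a=cv2.resize(t[170:250,170:235],None,fx=7,fy=7,interpolation=cv2.INTER_CUBIC)
b=cv2.resize(t[203:243,369:409],None,fx=7,fy=7,interpolation=cv2.INTER_CUBIC)
c=cv2.resize(t[93:133,210:250],None,fx=7,fy=7,interpolation=cv2.INTER_CUBIC)
save("crop.png",np.hstack([a,np.vstack([b,c])]))
```

```text
top ring 103 15.1 ((492.3149719238281, -308.50384521484375), 25.23292350769043) [ 492.3 -309.3]
scene ring 174 15.3 ((491.2176513671875, -309.1090087890625), 25.406278610229492) [ 489.2 -309.7]
top wheel 92 71 [ 95.5 100.5 103.7] ((630.1856079101562, 17.901033401489258), 14.925253868103027) [629.5  18. ]
top wheel 50 187 [54.  57.4 60. ] ((630.3154296875, 18.462387084960938), 31.029991149902344) [628.3  19.1]
top wheel 28 20 [28.7 30.1 32.1] ((630.1442260742188, 17.87798500061035), 33.84402847290039) [615.   32.9]
scene wheel 92 55 [ 93.6 100.  103.6] ((628.3054809570312, 18.578746795654297), 15.215484619140625) [624.7  16.8]
scene wheel 50 140 [53.4 57.7 59.7] ((627.8092651367188, 18.241655349731445), 30.944082260131836) [619.2  14.1]
scene wheel 28 84 [29.4 32.9 38. ] ((620.390869140625, 15.648721694946289), 31.183265686035156) [610.9  10. ]
bat 692 22.82276497567534 ((489.0977783203125, 316.9140930175781), (149.1256561279297, 98.64674377441406), 19.264245986938477)
dark 201 35.19510196896181 ((523.9171142578125, 238.25540161132812), (161.359375, 227.98573303222656), 12.284111976623535)
```

View pics/crop.png

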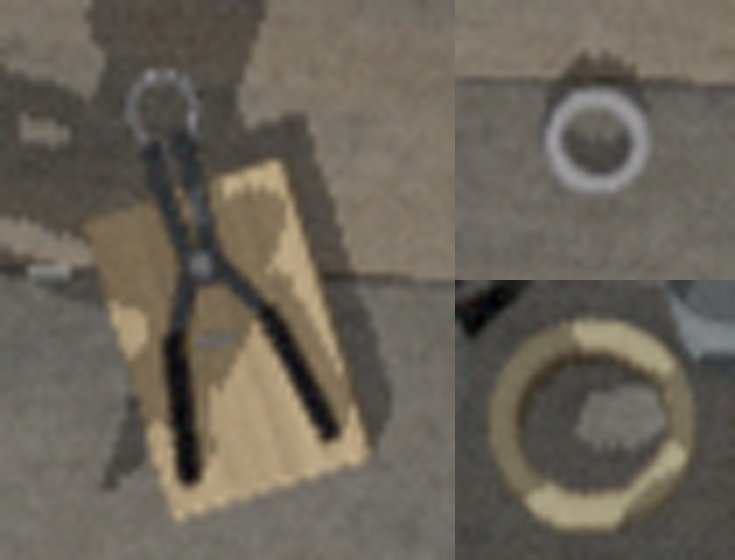

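The crop confirms it: grey steel ring at right top (wooden ring below), and the pliers' pivot at crop (200,264) with the circlip back at (162,72). Ring is at about (492,-309), radius 25, top 15. The spindle is at (629.5,18.2), with its end at 100 and the bearing at 57. All of this agrees with the text, so I'll move to the ring.

```bash
python3 -m crank '[[[1,-39,-25.5,2.7,0],[1,-39,-25.5,2.7,0],[1,-39,-25.5,2.7,0],[1,-39,-25.5,2.7,0],[1,-39,-25.5,2.7,0],[1,-39,-25.5,2.7,0],[1,-39,-25.5,2.7,0],[1,-39,-25.5,2.7,0],[1,-39,-25.5,2.7,0],[1,-39,-25.5,2.7,0]]]'
cat > go.py <<'E'
# print tool-axis shift (cm) from the measured pose to world targets
import sys,json
from h import *
o=bot.get_obs();T=toolT(o)
print("at",o["tool_pos"].round(1),"yaw",round(o["tcp_rot"][2],4),"t",round(o["time"],2),"F",o["contact_force"].round(1),"q6",round(o["joint_positions"][5],2),"w",round(o["grip_width"],1),"ff",round(o["finger_force"],1))
for t in json.loads(sys.argv[1]): print(((np.array(t)-T[:3,3])@T[:3,:3]/10).round(2))
E
python3 go.py '[[492,-309,150]]'
```

```text
time: 1.15
tool_pos: [452.2, 147.0, 199.2]
tcp_rot: [-3.141, 0.001, 2.855]
contact_force: [0.0, 1.7, -1.2]
grip_width: 92.0
finger_force: 0.0
at [452.2 147.  199.2] yaw 2.8551 t 1.15 F [ 0.   1.7 -1.2] q6 -1.13 w 92.0 ff 0.0
[-16.71 -42.61   4.97]
```

```bash
python3 -m crank '[[[1,-16.7,-42.6,5,0],[1,-16.7,-42.6,5,0],[1,-16.7,-42.6,5,0],[1,-16.7,-42.6,5,0],[1,-16.7,-42.6,5,0],[1,-16.7,-42.6,5,0],[1,-16.7,-42.6,5,0],[1,-16.7,-42.6,5,0],[1,-16.7,-42.6,5,0],[1,-16.7,-42.6,5,0]]]' | head -3
python3 - <<'E'
from h import *
im,d,P,W,k=cap("wrist");o=bot.get_obs();print(o["tool_pos"],o["tcp_rot"])
m=(P[...,2]>9)&(P[...,2]<22)&(d>0)&(np.hypot(P[...,0]-492,P[...,1]+309)<40);q=P[m]
print(m.sum(),np.percentile(q[:,2],[10,50,90]),cv2.minEnclosingCircle(q[:,:2].astype(np.float32)),q[:,:2].mean(0))
save("w1.png",im)
E
```

```text
time: 2.15
tool_pos: [490.8, -310.1, 148.5]
tcp_rot: [-3.141, -0.0, 2.855]
[ 490.73923032 -309.07235882  148.39512805] [-3.14122365e+00 -6.82961669e-04  2.85474815e+00]
1364 [12.96009811 14.31933762 15.28554897] ((491.5284423828125, -309.24261474609375), 25.0932559967041) [ 490.55368783 -308.96677894]
```

View pics/w1.png

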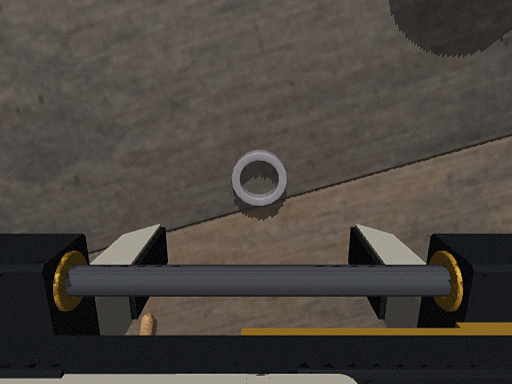

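The ring sits at px (260,179), centred between the fingers, with its top at 14.3 mm. Descending to grasp it.

```bash
python3 -m crank '[[[1,0,0,5,0],[1,0,0,9,0],[1,0,0,12,0],[1,0,0,13.8,0],[1,0,0,14.6,0],[0,0,0,14.6,0],[0,0,0,14.6,0],[0,0,0,14.6,0],[0,0,0,14.6,0],[0,0,0,14.6,0]]]'
python3 go.py '[[450,-150,150]]'
```

```text
time: 3.2
tool_pos: [491.7, -305.4, 4.4]
tcp_rot: [-3.141, 0.001, 2.859]
contact_force: [0.2, -0.0, 0.0]
grip_width: 56.5
finger_force: 0.2
at [ 491.7 -305.4    4.4] yaw 2.8588 t 3.2 F [ 0.2 -0.   0. ] q6 -1.98 w 56.5 ff 0.2
[  8.32  13.76 -14.57]
```

```bash
python3 -m crank '[[[0,0,0,0,0],[0,0,0,0,0],[0,0,0,0,0],[0,0,0,0,0],[0,0,0,-1,0],[0,0,0,-3,0],[0,0,0,-6,0],[0,0,0,-9,0],[0,0,0,-12,0],[0,0,0,-14,0]]]'
python3 - <<'E'
from h import *
im,d,P,W,k=cap("wrist");o=bot.get_obs();p=o["tool_pos"];print(p,o["tcp_rot"],o["grip_width"])
m=(d>0)&(P[...,2]>p[2]+2)&(P[...,2]<p[2]+20)&(np.hypot(P[...,0]-p[0],P[...,1]-p[1])<32);q=P[m]
print(m.sum(),np.percentile(q[:,2],[10,50,90]),q[:,:2].mean(0))
save("w2.png",im)
E
python3 go.py '[[629.4,18.2,160],[560,-150,160]]'
```

```text
time: 4.2
tool_pos: [491.7, -305.4, 146.2]
tcp_rot: [-3.141, 0.002, 2.859]
contact_force: [-0.1, 0.0, -0.0]
grip_width: 48.9
finger_force: 30.0
[ 492.84981132 -306.27254796  149.08489256] [-3.13903722  0.00637108  2.85900208] 49.134243866340874
3556 [154.41983953 156.36036465 160.50469483] [ 481.74699871 -302.87271642]
at [ 492.8 -306.3  149.1] yaw 2.859 t 4.25 F [ 1.9 -0.9  1.8] q6 -1.98 w 49.1 ff 30.0
[-4.07 34.97 -1.15]
[-2.1  16.88 -1.12]
```

```bash
python3 -m crank '[[[0,-0.4,1.4,0,0],[0,-1.3,4.9,0,0],[0,-2.6,9.4,0,0],[0,-3.9,14.3,0,0],[0,-5.3,19.2,0,0],[0,-6.6,24.1,0,0],[0,-7.9,28.6,0,0],[0,-8.8,32.1,0,0],[0,-9.4,34.2,0,0],[0,-9.6,34.9,0,0]]]'
python3 - <<'E'
from h import *
for i in range(3): im,d,P,W,k=cap("wrist")
o=bot.get_obs();T=toolT(o);p=o["tool_pos"];print(p.round(2),o["tcp_rot"],o["grip_width"])
t=(P-T[:3,3])@T[:3,:3]
m=(d>0)&(abs(t[...,1])<6)&(t[...,2]<0)&(t[...,2]>-25)&(abs(t[...,0])<35)
a=t[m];print("ring tool x",np.percentile(a[:,0],[0,2,50,98,100]).round(2),"z",np.percentile(a[:,2],[5,50,95]).round(1))
for lo,hi in((95,105),(52,61)):
  m=(d>0)&(P[...,2]>lo)&(P[...,2]<hi)&(np.hypot(P[...,0]-629,P[...,1]-18)<50);q=P[m]
  if len(q): print(m.sum(),np.median(q[:,2]),cv2.minEnclosingCircle(q[:,:2].astype(np.float32)),q.mean(0))
np.savez("w3.npz",im=im,d=d,P=P,T=T,W=W,k=k);save("w3.png",im)
E
```

```text
time: 5.25
tool_pos: [680.7, 7.0, 141.2]
tcp_rot: [3.141, -0.004, 2.862]
contact_force: [-0.6, 0.2, -0.0]
grip_width: 48.8
finger_force: 30.0
[680.1    3.28 142.37] [-3.14093851e+00 -2.32412427e-03  2.85926322e+00] 48.92098236454995
ring tool x [-25.11 -24.26  21.48  24.39  24.7 ] z [-10.6  -9.3  -1.6]
1891 99.94718681028507 ((630.1571655273438, 18.918760299682617), 14.931891441345215) [629.67118034  19.06908335  99.29896372]
4012 56.35120559548889 ((630.1363525390625, 18.911296844482422), 30.90920066833496) [627.34224726  19.68616371  56.36041813]
```

View pics/w3.png

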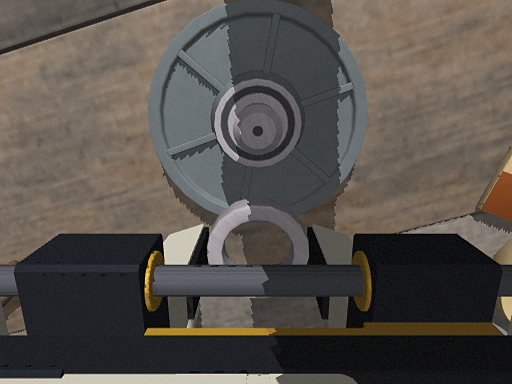

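Image w3 shows the spindle at (258,130) and the held ring at (258,250). In the tool frame the spindle is at x +52.4, y +1.0 and the ring's centre is at x -0.2. I'll align and lower to just above the spindle end.

```bash
python3 -m crank '[[[0,1,0.09,0,0],[0,2.5,0.09,0,0],[0,4,0.09,0,0],[0,5,0.09,0,0],[0,5.26,0.09,0,0],[0,5.26,0.09,0.8,0],[0,5.26,0.09,2,0],[0,5.26,0.09,3,0],[0,5.26,0.09,3.6,0],[0,5.26,0.09,3.6,0]]]'
python3 - <<'E'
from h import *
im,d,P,W,k=cap("scene")
o=bot.get_obs();print(o["tool_pos"].round(2),o["contact_force"].round(1))
u,v=proj([629.5,18.5,100],W,k)[0].astype(int)
wi,dw,_,_,_=cap("wrist")
a=cv2.resize(im[v-40:v+40,u-50:u+50],(500,400),interpolation=cv2.INTER_CUBIC);b=cv2.resize(wi[150:350,150:370],(300,400)[::1],interpolation=cv2.INTER_CUBIC)
save("s4.png",np.hstack([a,b]))
E
```

```text
time: 6.4
tool_pos: [630.0, 18.7, 105.9]
tcp_rot: [-3.141, -0.003, 2.859]
contact_force: [-0.7, -0.6, 0.0]
grip_width: 48.6
finger_force: 30.0
[630.42  18.67 106.76] [-0.1 -0.9 -0.9]
```

View pics/s4.png

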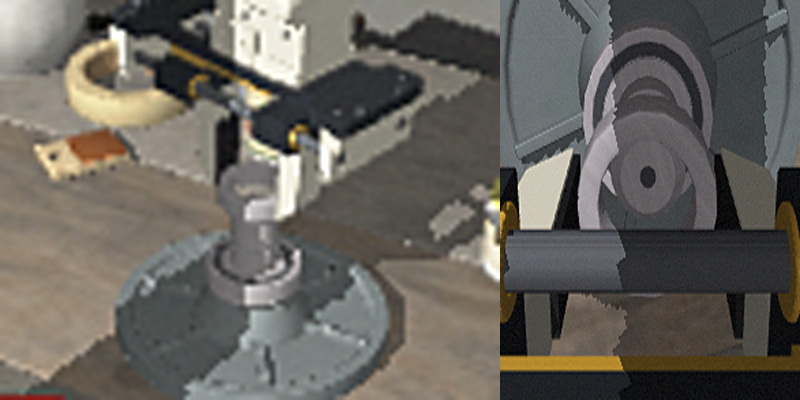

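The ring (right crop, about (650,180)) is concentric with the spindle end. Lowering.

```bash
python3 -m crank '[[[0,0,0,0.5,0],[0,0,0,1.0,0],[0,0,0,1.5,0],[0,0,0,2.1,0],[0,0,0,2.7,0],[0,0,0,3.3,0],[0,0,0,3.9,0],[0,0,0,4.4,0],[0,0,0,4.65,0],[0,0,0,4.65,0]]]'
```

```text
time: 7.5
tool_pos: [630.5, 18.7, 60.8]
tcp_rot: [-3.142, -0.001, 2.859]
contact_force: [0.2, -0.1, -0.5]
grip_width: 48.8
finger_force: 30.0
```

```bash
python3 -m crank '[[[0,0,0,0.08,0],[1,0,0,0.08,0],[1,0,0,0.08,0],[1,0,0,0.08,0],[1,0,0,0.08,0],[1,0,0,-1,0],[1,0,0,-4,0],[1,0,0,-7,0],[1,0,0,-9,0],[1,0,0,-10,0]]]'
python3 - <<'E'
from h import *
im,d,P,W,k=cap("wrist")
m=(d>0)&(np.hypot(P[...,0]-630,P[...,1]-18.7)<32)&(P[...,2]>50)&(P[...,2]<85)
r=np.hypot(P[...,0]-630,P[...,1]-18.7)
for lo,hi in((18,24),(27,30)):
  q=P[m&(r>lo)&(r<hi)][:,2];print(lo,len(q),np.percentile(q,[5,50,95]).round(1))
q=P[m&(P[...,2]>66)&(P[...,2]<75)&(r>16)];print(cv2.minEnclosingCircle(q[:,:2].astype(np.float32)))
s=q;A=np.c_[s[:,:2],np.ones(len(s))];print("tilt",np.linalg.lstsq(A,s[:,2],rcond=None)[0][:2])
E
python3 go.py '[[470,310,180]]'
```

```text
time: 8.5
tool_pos: [631.7, 18.6, 164.5]
tcp_rot: [3.141, 0.004, 2.859]
contact_force: [0.5, -0.1, -0.5]
grip_width: 92.0
finger_force: 0.0
18 1172 [57.  70.3 71.6]
27 593 [55.4 56.6 57.7]
((631.1908569335938, 18.395776748657227), 25.028154373168945)
tilt [ 0.00621607 -0.00254041]
at [631.9  18.6 164.9] yaw 2.8588 t 8.55 F [ 0.7 -0.3  2. ] q6 -1.38 w 91.9 ff 0.0
[23.67 23.47 -1.6 ]
```

The ring lies flat on the bearing: its top is at 70.3, it is centred and the tilt is negligible. Next I'll view the pliers from above.

```bash
python3 -m crank '[[[1,0.7,1.3,-1,-3],[1,2.3,4.1,-2,-6],[1,4.4,7.9,-3,-10],[1,6.6,11.9,-4,-14],[1,8.8,15.9,-5,-18],[1,11,19.9,-6,-22],[1,13.1,23.7,-7,-26],[1,14.7,26.6,-7.9,-29],[1,15.7,28.4,-7.9,-31],[1,16,28.9,-7.9,-31]]]'
python3 - <<'E'
from h import *
for i in range(3): im,d,P,W,k=cap("wrist")
o=bot.get_obs();T=toolT(o);print(o["tool_pos"].round(2),o["tcp_rot"].round(4))
np.savez("w5.npz",im=im,d=d,P=P,T=T,W=W,k=k);save("w5.png",im,1.5)
E
```

```text
time: 9.55
tool_pos: [555.7, 343.9, 239.4]
tcp_rot: [3.141, -0.002, -2.878]
contact_force: [0.1, -1.2, -0.3]
grip_width: 91.5
finger_force: 0.0
[557.16 340.54 239.34] [-3.1409e+00 -1.8000e-03 -2.8829e+00]
```

View pics/w5.png

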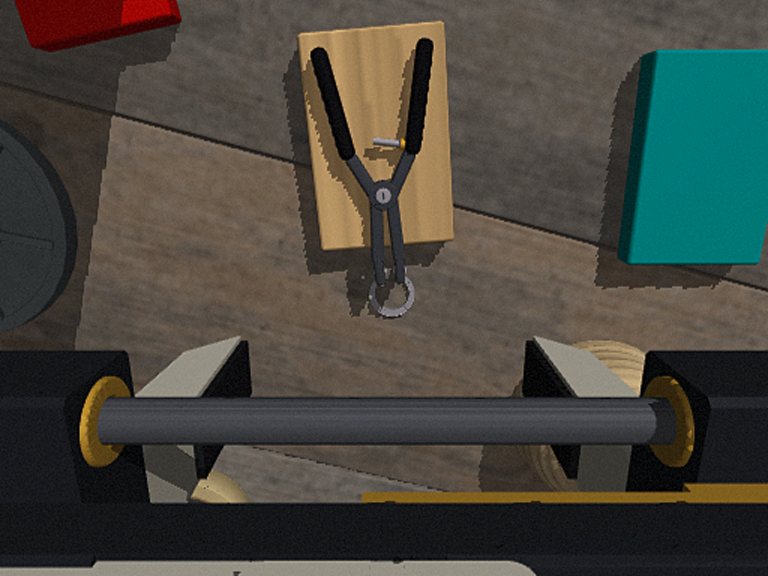

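View w5 (1.5x): pivot at (383,196), grips from (318,52)/(427,42) to (350,157)/(412,152), circlip centre at (392,297).

Run:
```python
from h import *
z=np.load("w5.npz");im,d,P,W,k=z["im"].astype(int),z["d"],z["P"],z["W"],z["k"]
v,u=np.mgrid[0:384,0:512]
def onpl(uv,h):
    uv=np.atleast_2d(uv).astype(float);r=np.c_[(uv[:,0]-k[1])/k[0],(uv[:,1]-k[2])/k[0],np.ones(len(uv))]@W[:3,:3].T
    return W[:3,3]+r*((h-W[2,3])/r[:,2])[:,None]
reg=(u>200)&(u<295)&(v>15)&(v<112)
bk=(reg&(im.max(-1)<45)&(P[...,2]>27)).astype(np.uint8)
n,l,st,c=cv2.connectedComponentsWithStats(bk)
ends=[];cen=[]
for i in range(1,n):
    if st[i,4]<150: continue
    m=l==i;q=P[m]; hz=np.percentile(q[:,2],[10,50,90]).round(1)
    w=onpl(np.c_[u[m],v[m]],36.)[:,:2]
    r=cv2.minAreaRect(w.astype(np.float32));_,_,V=np.linalg.svd(w-w.mean(0),full_matrices=False);dd=V[0]*np.sign(V[0][0])
    print(st[i,4],hz,r,"mean",w.mean(0).round(1),"ang",np.arctan2(dd[1],dd[0]).round(3));cen.append((np.array(r[0]),dd))
# pivot: height, position
m=(np.hypot(u-383/1.5,v-196/1.5)<4);print("pivot top z",np.median(P[m][:,2]),onpl([383/1.5,196/1.5],np.median(P[m][:,2])).round(1))
piv=onpl([383/1.5,196/1.5],np.median(P[m][:,2]))[0,:2]
# circlip
cm=(np.hypot(u-392/1.5,v-297/1.5)<24)&(v>183)&(P[...,2]>1.5)&(P[...,2]<8)&(im.min(-1)>95);q=onpl(np.c_[u[cm],v[cm]],3.5)[:,:2]
print("clip",cm.sum(),np.percentile(P[cm][:,2],[10,50,90]).round(1),cv2.minEnclosingCircle(q.astype(np.float32)))
b=np.arctan2(*(cen[0][1]+cen[1][1])[::-1]);print("bisector",b)
c=np.array(cv2.minEnclosingCircle(q.astype(np.float32))[0]);e=c-piv;print("pivot-clip",np.hypot(*e),np.arctan2(e[1],e[0]))
g=(cen[0][0]+cen[1][0])/2;e=piv-g;print("grips mid",g,"dist",np.hypot(*e),np.arctan2(e[1],e[0]))
print("red", [ (n_, ) for n_ in []])
```

```text
854 [33.8 36.  37.3] ((455.1789855957031, 336.3871765136719), (73.7499008178711, 11.824150085449219), 7.829638957977295) mean [453.9 336.1] ang 0.147
830 [33.8 35.9 37.2] ((473.548828125, 282.270751953125), (72.77009582519531, 11.23266887664795), 30.369768142700195) mean [472.7 281.9] ang 0.531
pivot top z 35.602181729953344 [[523.1 330.3  35.6]]
clip 167 [3.3 4.1 5. ] ((599.9562377929688, 357.7115783691406), 18.379852294921875)
bisector 0.33900528969063043
pivot-clip 81.61979810893973 0.34209500518918307
grips mid [464.36390686 309.32896423] dist 62.346062043713914 0.34358723140566255
red []
```

Everything agrees: yaw 0.340 from three estimates, clip 81.6 mm ahead of the pivot, grips' top at 36. Moving over the grip point and turning 4.7°.

```bash
python3 -m crank '[[[1,0.6,0,1,-1],[1,2,-0.1,3,-2],[1,3.6,-0.2,5.5,-3],[1,5.2,-0.3,8,-4],[1,6.8,-0.4,10.5,-4.7],[1,8.2,-0.5,12.5,-4.7],[1,9.1,-0.6,14,-4.7],[1,9.5,-0.6,14.8,-4.7],[1,9.5,-0.6,15,-4.7],[1,9.5,-0.6,15,-4.7]]]' | head -3
python3 - <<'E'
from h import *
for i in range(2): im,d,P,W,k=cap("wrist")
o=bot.get_obs();T=toolT(o);print(o["tool_pos"].round(2),o["tcp_rot"].round(4))
np.savez("w6.npz",im=im,d=d,P=P,T=T,W=W,k=k);save("w6.png",im)
t=(P-T[:3,3])@T[:3,:3]
bk=((im.max(-1)<45)&(P[...,2]>27)&(P[...,2]<42)&(d>0)&(abs(t[...,1])<48)).astype(np.uint8)
n,l,st,c=cv2.connectedComponentsWithStats(bk)
for i in range(1,n):
    if st[i,4]<200: continue
    q=t[l==i];r=cv2.minAreaRect(q[:,:2].astype(np.float32));print(st[i,4],r,"z",np.percentile(P[l==i][:,2],[10,50,90]).round(1))
    for x in (-10,0,10,20,30):
        s=q[abs(q[:,0]-x)<2.5];
        if len(s)>5: print(x,np.percentile(s[:,1],[2,98]).round(1))
E
```

```text
time: 10.7
tool_pos: [468.2, 310.5, 90.6]
tcp_rot: [3.142, 0.001, -2.802]
[468.41 310.93  91.03] [ 3.1414e+00  1.9000e-03 -2.8018e+00]
1888 ((-0.4498329162597656, -28.243602752685547), (11.873565673828125, 85.35633087158203), 79.01567840576172) z [32.8 35.7 37. ]
-10 [-31.2 -20.4]
0 [-33.4 -22.4]
10 [-35.8 -24.3]
20 [-37.1 -26.2]
30 [-38.8 -28.1]
1973 ((-3.0905227661132812, 26.26982879638672), (91.23599243164062, 15.253046035766602), 14.739425659179688) z [32.3 35.8 37. ]
-10 [19.9 31. ]
0 [21.8 33. ]
10 [23.7 34.9]
20 [25.6 36.8]
30 [27.6 38.4]
372 ((-81.87754821777344, -6.918609142303467), (27.186851501464844, 8.956298828125), 2.822934865951538) z [31.3 32.3 33.1]
```

View pics/w6.png

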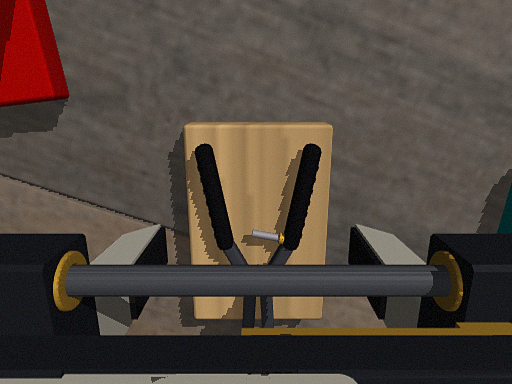

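The grips straddle the centre line symmetrically, -33.4 to +33.0 at the grip point, with tops at 36. Descend and squeeze.

```bash
python3 -m crank '[[[1,0,0,2,0],[1,0,0,4,0],[1,0,0,5.6,0],[1,0,0,6.4,0],[1,0,0,6.6,0],[0.68,0,0,6.6,0],[0.6,0,0,6.6,0],[0.52,0,0,6.6,0],[0.45,0,0,6.6,0],[0,0,0,6.6,0]]]'
```

```text
time: 11.8
tool_pos: [467.7, 311.0, 25.0]
tcp_rot: [3.141, 0.001, -2.801]
contact_force: [-0.3, -1.0, 4.4]
grip_width: 56.6
finger_force: 8.6
```

```bash
python3 -m crank '[[[0,0,0,0,0],[0,0,0,0,0],[0,0,0,0,0],[0,0,0,0,0],[0,0,0,0,0],[0,0,0,0,0],[0,0,0,0,0],[0,0,0,0,0],[0,0,0,0,0],[0,0,0,0,0]]]'
cat > look.py <<'E'
# top+scene views: crop around the pliers' tips; fit clip ring points near expected height
import sys
from h import *
tag=sys.argv[1]; dist=float(sys.argv[2]) if len(sys.argv)>2 else 141
o=bot.get_obs();T=toolT(o);g=T[:3,3]+dist*(-T[:3,0]);print("tcp",o["tool_pos"].round(1),"yaw",o["tcp_rot"].round(4),"w",o["grip_width"].round(1),"F",o["contact_force"].round(1),"expected clip",g.round(1))
tiles=[]
for n in("top","scene"):
    im,d,P,W,k=cap(n);np.savez(f"{tag}_{n}.npz",im=im,d=d,P=P,W=W,k=k,T=T)
    u,v=proj(g,W,k)[0].astype(int);tiles.append(cv2.resize(im[max(v-30,0):v+30,max(u-30,0):u+30],(400,400),interpolation=cv2.INTER_CUBIC))
save(tag+".png",np.hstack(tiles))
E
python3 look.py sq
```

```text
time: 12.8
tool_pos: [467.9, 310.9, 25.0]
tcp_rot: [3.142, 0.002, -2.801]
contact_force: [-0.2, -0.5, 5.7]
grip_width: 42.9
finger_force: 30.0Traceback (most recent call last):
  File "look.py", line 5, in <module>
    o=bot.get_obs();T=toolT(o);g=T[:3,3]+dist*(-T[:3,0]);print("tcp",o["tool_pos"].round(1),"yaw",o["tcp_rot"].round(4),"w",o["grip_width"].round(1),"F",o["contact_force"].round(1),"expected clip",g.round(1))
                                                                                                                            ^^^^^^^^^^^^^^^^^^^^^
AttributeError: 'float' object has no attribute 'round'
```

```bash
sed -i 's/o\["grip_width"\].round(1)/round(o["grip_width"],1)/' look.py
python3 -m crank '[[[0,0,0,-0.3,0],[0,0,0,-0.9,0],[0,0,0,-2,0],[0,0,0,-3.5,0],[0,0,0,-5.2,0],[0,0,0,-7,0],[0,0,0,-8.8,0],[0,0,0,-10.4,0],[0,0,0,-11.5,0],[0,0,0,-12,0]]]'
python3 look.py sq
```

```text
time: 13.8
tool_pos: [467.7, 311.0, 145.7]
tcp_rot: [3.141, 0.002, -2.801]
contact_force: [-0.9, 0.0, -1.9]
grip_width: 42.5
finger_force: 30.0
tcp [467.7 311.  145.7] yaw [ 3.1413e+00  2.0000e-03 -2.8013e+00] w 42.5 F [-0.9  0.  -1.9] expected clip [600.6 358.1 146. ]
```

View pics/sq.png

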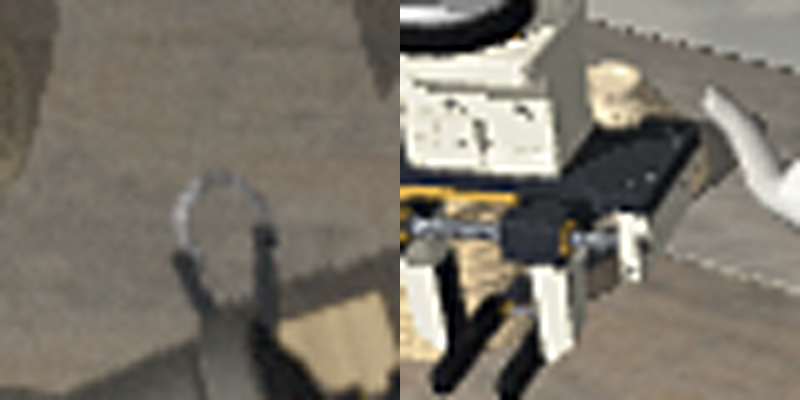

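The top crop shows the clip spread and hanging on the tips: back at (224,180), eyes at (185,258) and (265,235). Now I'll measure its opening centre in the tool frame from the saved top image.

```bash
cat > fit.py <<'E'
import sys
from h import *
from scipy.optimize import least_squares
# in the top image: clip pixels rectified to tool frame at plane z=h
def rect(z,h,x0=-175,x1=-95,y0=-40,y1=40,s=8):
    T=z["T"];W=z["W"];k=z["k"]
    xs=np.arange(x0,x1,1/s);ys=np.arange(y0,y1,1/s);X,Y=np.meshgrid(xs,ys,indexing='ij')
    p=T[:3,3]+X[...,None]*T[:3,0]+Y[...,None]*T[:3,1];p[...,2]=h
    uv=proj(p.reshape(-1,3),W,k).reshape(X.shape+(2,)).astype(np.float32)
    return cv2.remap(z["im"],uv[...,0],uv[...,1],cv2.INTER_CUBIC),X,Y
E
python3 - <<'E'
from fit import *
z=np.load("sq_top.npz");T=z["T"];P=z["P"];d=z["d"]
t=(P-T[:3,3])@T[:3,:3]
m=(d>0)&(t[...,0]<-95)&(t[...,0]>-175)&(abs(t[...,1])<40)&(P[...,2]>105)&(P[...,2]<175)
for r in sorted(t[m].round(0).tolist()): print([int(a) for a in r],end=" ")
im,X,Y=rect(z,121.7)
g=im.astype(int).min(-1)
print()
# bright profile: along the middle line and at several lateral cuts
for y in (-6,0,6):
    j=np.argmin(abs(Y[0]-y));c=g[:,j];print("y",y,[(round(X[i,0]),int(c[i])) for i in range(0,len(c)-1,16)])
E
```

```text
[-160, 1, 23] [-159, -5, 24] [-159, -3, 21] [-159, 7, 22] [-158, 4, 21] [-157, -8, 22] [-157, 1, 22] [-156, -12, 19] [-156, -4, 25] [-156, -2, 19] [-156, 8, 22] [-155, -15, 18] [-155, -7, 24] [-155, 5, 20] [-155, 13, 25] [-154, -18, 19] [-153, -13, 24] [-153, -10, 23] [-152, 9, 18] [-151, -19, 25] [-151, -17, 17] [-151, 13, 22] [-150, 10, 23] [-149, -15, 25] [-149, 17, 21] [-148, -18, 23] [-148, 14, 21] [-147, -21, 25] [-146, 18, 23] [-145, -17, 25] [-145, 15, 21] [-143, -21, 20] [-142, 15, 20] [-142, 18, 16] [-141, -19, 22] [-139, -23, 21] [-139, 17, 22] [-137, -22, 22] [-136, 15, 25] [-136, 18, 24] [-134, -21, 22] [-133, 19, 23] [-132, 16, 23] [-129, 16, 21] [-128, 13, 20] [-127, -24, 28] [-126, -24, -6] [-126, 17, -11] [-125, 14, -10] [-124, -20, -6] [-124, 11, 18] [-124, 15, 9] [-123, -25, 1] [-123, -23, -7] [-123, 15, -6] [-123, 18, -8] [-122, -25, 15] [-121, -19, -5] [-121, 12, 19] [-120, -25, -4] [-120, -22, -7] [-120, 19, -9] [-119, -24, 17] [-119, 16, -9] [-118, -18, -7] [-118, 13, -9] [-118, 15, 14] [-117, -23, -3] [-117, 17, -6] [-116, -22, -11] [-115, -17, -5] [-115, 14, 
[... 1505 characters left out ...]
 105), (-123, 108), (-121, 111), (-119, 102), (-117, 97), (-115, 101), (-113, 101), (-111, 102), (-109, 105), (-107, 107), (-105, 106), (-103, 101), (-101, 87), (-99, 77), (-97, 66)]
y 6 [(-175, 102), (-173, 103), (-171, 101), (-169, 99), (-167, 102), (-165, 106), (-163, 110), (-161, 125), (-159, 141), (-157, 141), (-155, 129), (-153, 116), (-151, 105), (-149, 101), (-147, 101), (-145, 103), (-143, 102), (-141, 101), (-139, 101), (-137, 100), (-135, 100), (-133, 102), (-131, 102), (-129, 101), (-127, 103), (-125, 105), (-123, 106), (-121, 105), (-119, 105), (-117, 108), (-115, 108), (-113, 105), (-111, 102), (-109, 101), (-107, 102), (-105, 103), (-103, 95), (-101, 80), (-99, 68), (-97, 63)]
```

The depth points give the clip about 22 mm below the TCP, with its opening about 138 mm ahead. I'll carry it over the spindle, turned so that the scene camera can see it.

```bash
python3 -m crank '[[[0,0,-0.1,0,0.3],[0,0,-0.5,0,1.6],[0,0,-1.2,0,3.9],[0,0,-2.2,0,6.8],[0,0,-3.3,0,10.4],[0,0,-4.6,0,14.6],[0,0.1,-6,0,19.2],[0,0.1,-7.5,0,23.7],[0,0.1,-8.9,0,28.3],[0,0.1,-10.2,0,32.5]]]' | tail -2
python3 -m crank '[[[0,-0.7,-1.1,0,4.2],[0,-1.5,-2.3,0,8.8],[0,-2.2,-3.6,0,13.3],[0,-3,-4.8,0,17.9],[0,-3.7,-5.9,0,22.1],[0,-4.3,-6.9,0,25.7],[0,-4.8,-7.6,0,28.6],[0,-5.1,-8.3,0,30.9],[0,-5.4,-8.6,0,32.2],[0,-5.4,-8.7,0,32.5]]]'
sleep 1
cat > meas.py <<'E'
import sys
from h import *
tag=sys.argv[1];clipz=float(sys.argv[2]) if len(sys.argv)>2 else -21.5
acc={}
for n in("top","scene"):
    N=4;o=bot.get_obs();T=toolT(o);Q=[]
    for i in range(N):
        im,d,P,W,k=cap(n);Q.append(P.reshape(-1,3)[d.ravel()>0])
    Q=np.vstack(Q);t=(Q-T[:3,3])@T[:3,:3]
    np.savez(f"{tag}_{n}.npz",im=im,d=d,P=P,W=W,k=k,T=T)
    s=Q[(np.hypot(Q[:,0]-630,Q[:,1]-18.6)<20)&(Q[:,2]>97)&(Q[:,2]<104)&(t[:,0]<-95)]
    st=(s-T[:3,3])@T[:3,:3]
    print(n,"spindle pts",len(s),"tool mean",st.mean(0).round(1) if len(s) else "", cv2.minEnclosingCircle(st[:,:2].astype(np.float32)) if len(s) else "")
    m=(t[:,0]<-128)&(t[:,0]>-175)&(abs(t[:,1])<32)&(abs(t[:,2]+(-clipz if 0 else 0)-(-clipz))<5);c=t[m]
    r=np.hypot(c[:,0]+138,c[:,1]);c=c[(r>12)]
    print(n,"clip pts",len(c),"z pct",np.percentile(c[:,2],[10,50,90]).round(1),"x",np.percentile(c[:,0],[0,2,10]).round(1))
    for x in(-150,-145,-140,-135):
        b=c[abs(c[:,0]-x)<2.5];L=b[b[:,1]<0];Rr=b[b[:,1]>0]
        if len(L) and len(Rr): print("  x",x,"L",np.percentile(L[:,1],[0,50,100]).round(1),"R",np.percentile(Rr[:,1],[0,50,100]).round(1))
    b=c[abs(c[:,1]+1)<5];b=b[b[:,0]<-145]
    if len(b): print("  back x",np.percentile(b[:,0],[0,25,50,75,100]).round(1),"z",np.median(b[:,2]).round(1))
print(o["tool_pos"].round(1),o["tcp_rot"].round(4),round(o["grip_width"],1),o["contact_force"].round(1),round(o["time"],2))
E
python3 meas.py m1
```

```text
grip_width: 42.9
finger_force: 30.0
time: 15.9
tool_pos: [533.7, 116.9, 144.1]
tcp_rot: [3.142, -0.0, 2.346]
contact_force: [0.0, -0.1, -1.4]
grip_width: 42.8
finger_force: 30.0
top spindle pts 203 tool mean [-138.2   -0.5   43.9] ((-138.1833953857422, -0.744938313961029), 14.971808433532715)
top clip pts 175 z pct [19.1 21.4 24. ] x [-162.9 -160.7 -159.1]
  x -150 L [-19.9 -15.5 -10.9] R [11.  14.4 17.7]
  x -145 L [-20.2 -18.9 -15.6] R [15.2 17.3 19.7]
  x -140 L [-20.3 -19.1 -18. ] R [17.  18.3 19.7]
  x -135 L [-20.5 -19.3 -18.1] R [16.8 19.1 19.3]
  back x [-162.9 -160.4 -158.3 -157.9 -155.6] z 21.9
scene spindle pts 146 tool mean [-137.2   -5.1   43.5] ((-136.7399139404297, -4.219399929046631), 14.981230735778809)
scene clip pts 127 z pct [19.1 20.5 22.8] x [-159.9 -159.8 -157.9]
  x -150 L [-19.7 -17.8 -11.6] R [ 6.4 12.5 17.7]
  x -145 L [-23.3 -20.1 -15.2] R [12.2 15.5 16.8]
  x -140 L [-22.6 -20.6 -18.1] R [15.3 17.4 20.3]
  back x [-159.9 -158.7 -158.1 -155.9 -154.9] z 20.1
[533.3 117.7 144.2] [ 3.1416e+00 -3.0000e-04  2.3480e+00] 42.7 [ 0.5  0.1 -2.8] 16.1
```

Top view: spindle at tool (-138.2,-0.7) and opening centre at about (-138.8,-0.5). These also agree with the robot-frame spindle position (-138,0). I'll lower to where the clip just surrounds the taper and re-measure there, free of parallax.

```bash
python3 -m crank '[[[0,0.05,0,0.1,0],[0,0.05,0,0.3,0],[0,0.05,0,0.6,0],[0,0.05,0,0.9,0],[0,0.05,0,1.2,0],[0,0.05,0,1.5,0],[0,0.05,0,1.75,0],[0,0.05,0,1.95,0],[0,0.05,0,2.05,0],[0,0.05,0,2.1,0]]]' | tail -3
python3 meas.py m2
python3 - <<'E'
from h import *
t=[]
for n in("top","scene"):
    z=np.load(f"m2_{n}.npz");u,v=proj([630,18.6,95],z["W"],z["k"])[0].astype(int)
    t.append(cv2.resize(z["im"][v-20:v+20,u-20:u+20],(400,400),interpolation=cv2.INTER_CUBIC))
save("m2.png",np.hstack(t))
E
```

```text
contact_force: [0.2, 0.2, -1.7]
grip_width: 43.0
finger_force: 30.0
top spindle pts 267 tool mean [-140.2    0.4   22.5] ((-139.50209045410156, -0.8131488561630249), 19.61200714111328)
top clip pts 209 z pct [18.9 22.2 25.1] x [-163.1 -162.4 -159.7]
  x -150 L [-17.8  -8.7  -1.8] R [ 2.6 13.4 18.2]
  x -145 L [-20.3 -17.9 -11. ] R [11.4 15.8 18.1]
  x -140 L [-20.5 -18.1 -11.3] R [11.3 17.7 20.1]
  x -135 L [-20.6 -18.2 -11.5] R [13.2 17.7 20. ]
  back x [-163.1 -161.2 -158.9 -156.1 -149.4] z 22.0
scene spindle pts 141 tool mean [-144.    -3.9   21.7] ((-140.59080505371094, -1.425149917602539), 18.955020904541016)
scene clip pts 146 z pct [19.2 21.  23.2] x [-160.9 -160.2 -156.9]
  x -150 L [-19.3 -15.4  -3. ] R [ 4.  10.2 15.6]
  x -145 L [-23.7 -19.4  -8.5] R [11.2 17.5 21.4]
  x -140 L [-23.2 -19.5 -11.5] R [15.3 16.9 17.7]
  back x [-160.2 -158.2 -156.4 -155.2 -150.5] z 21.8
[533.2 117.8 123.3] [3.1413e+00 1.0000e-04 2.3475e+00] 42.9 [-0.4  0.1 -1.6] 17.5
```

Run:
```python
from h import *
for n in("top","scene"):
    z=np.load(f"m2_{n}.npz");T=z["T"];t=((z["P"]-T[:3,3])@T[:3,:3]).reshape(-1,3);d=z["d"].ravel();t=t[d>0]
    r=np.hypot(t[:,0]+138,t[:,1]+.5);s=t[(r<14)&(t[:,2]>19)&(t[:,2]<28)];print(n,len(s),s.mean(0).round(2),cv2.minEnclosingCircle(s[:,:2].astype(np.float32)))
    c=t[(r>15)&(r<26)&(t[:,2]>17)&(t[:,2]<27)&(t[:,0]<-131)];A=np.c_[2*c[:,:2],np.ones(len(c))];q=np.linalg.lstsq(A,(c[:,:2]**2).sum(1),rcond=None)[0];print(" clip circle",len(c),q[:2].round(2),np.sqrt(q[2]+q[0]**2+q[1]**2).round(2))
```

```text
top 50 [-137.49   -1.1    22.85] ((-138.0400848388672, -0.7852535843849182), 13.713899612426758)
 clip circle 42 [-141.18   -1.13] 18.69
scene 18 [-141.29   -3.92   21.59] ((-139.1777801513672, -1.9441895484924316), 10.851519584655762)
 clip circle 31 [-139.29   -1.49] 19.01
```

View pics/m2.png

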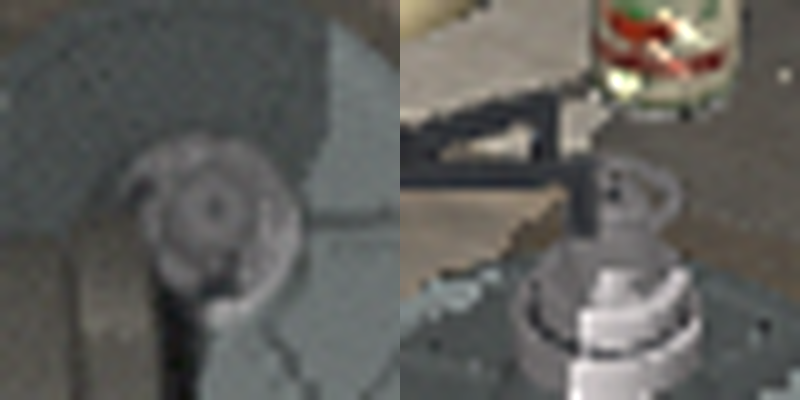

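```bash
cat > cf.py <<'E'
import sys
from h import *
from scipy.optimize import least_squares
def go(tag,z,lo,hi):
    T=z["T"];t=((z["P"]-T[:3,3])@T[:3,:3]).reshape(-1,3)[z["d"].ravel()>0]
    r=np.hypot(t[:,0]+138.5,t[:,1]+.7);c=t[(r>15.5)&(r<26)&(t[:,2]>lo)&(t[:,2]<hi)&(t[:,0]<-134)]
    for R0 in (19.0,19.5,None):
        f=(lambda p:np.hypot(c[:,0]-p[0],c[:,1]-p[1])-(R0 or p[2]))
        s=least_squares(f,[-139,-1,19.],loss="soft_l1");print(tag,len(c),R0,s.x.round(2),"rms",np.sqrt((f(s.x)**2).mean()).round(2))
if __name__=="__main__":
    for tag in sys.argv[1:]:
        for n in("top","scene"): go(tag+n,np.load(f"{tag}_{n}.npz"),17,26)
E
python3 cf.py m1 m2
python3 - <<'E'
from h import *
z=np.load("m2_scene.npz");T=z["T"];S=np.array([630.7,18.6,100]);fw=-T[:3,0]
u,v=proj([630,18.6,95],z["W"],z["k"])[0].astype(int);o=np.array([u-20,v-20])
for nm,p in(("spindle c",S),("spindle fwd edge",S+10.5*fw),("clip fwd inner",S+17*fw-[0,0,1]),("clip fwd outer",S+21.7*fw-[0,0,1])):
    print(nm,((proj(p,z["W"],z["k"])[0]-o+.5)*10).round(0)+[400,0])
z=np.load("m2_top.npz");u,v=proj([630,18.6,95],z["W"],z["k"])[0].astype(int);o=np.array([u-20,v-20])
for nm,p in(("spindle c",S),("clip fwd outer",S+21.7*fw-[0,0,1])): print(nm,((proj(p,z["W"],z["k"])[0]-o+.5)*10).round(0))
E
```

```text
m1top 42 19.0 [-139.28   -0.55   19.  ] rms 1.67
m1top 42 19.5 [-138.67   -0.53   19.  ] rms 1.7
m1top 42 None [-139.29   -0.55   18.99] rms 1.67
m1scene 28 19.0 [-139.65   -1.49   19.  ] rms 1.83
m1scene 28 19.5 [-139.01   -1.55   19.  ] rms 1.8
m1scene 28 None [-138.35   -1.56   19.99] rms 1.81
m2top 39 19.0 [-140.67   -0.85   19.  ] rms 1.68
m2top 39 19.5 [-140.06   -0.89   19.  ] rms 1.72
m2top 39 None [-140.77   -0.85   18.92] rms 1.68
m2scene 29 19.0 [-138.97   -1.61   19.  ] rms 1.95
m2scene 29 19.5 [-138.31   -1.53   19.  ] rms 1.94
m2scene 29 None [-138.42   -1.55   19.42] rms 1.94
spindle c [614. 200.]
spindle fwd edge [645. 195.]
clip fwd inner [665. 194.]
clip fwd outer [679. 192.]
spindle c [212. 207.]
clip fwd outer [262. 161.]
```

The crop m2 shows the spindle's centre dot at (213,205) in the top tile and (612,188) in the scene tile. The clip's back is at about (683,195), perhaps 1 mm too far forward. I'll average frames to settle that.

```bash
cat > avg.py <<'E'
from h import *
from scipy.optimize import least_squares
import sys
lo,hi=float(sys.argv[1]),float(sys.argv[2])
o=bot.get_obs()
for n in("top","scene"):
    Ds=[];Ts=[]
    for i in range(16):
        Ts.append(toolT(bot.get_obs()));im,d,P,W,k=cap(n);Ds.append(np.where(d>0,d,np.nan))
    D=np.nanmedian(Ds,0);sd=np.nanmedian(np.nanstd(Ds,0));T=Ts[0];T[:3,3]=np.mean([x[:3,3] for x in Ts],0)
    v,u=np.mgrid[0:384,0:512];f,cx,cy=k
    P=np.stack([(u-cx)/f*D,(v-cy)/f*D,D],-1)@W[:3,:3].T+W[:3,3]
    t=((P-T[:3,3])@T[:3,:3]).reshape(-1,3);zz=P[...,2].ravel()
    np.savez(f"avg_{n}.npz",t=t,zz=zz,im=im,W=W,k=k,T=T)
    r=np.hypot(t[:,0]+138.5,t[:,1]+.5)
    s=t[(r<9)&(zz>97)];fit=lambda c,R0:least_squares(lambda p:np.hypot(c[:,0]-p[0],c[:,1]-p[1])-R0,[-138.5,-.5],loss="soft_l1").x
    e=t[(r<16)&(zz>97)&(zz<104)];c=t[(r>14.5)&(r<25)&(t[:,2]>lo)&(t[:,2]<hi)&(t[:,0]<-133)]
    print(n,"sd",round(float(sd),2),T[:3,3].round(2),"spindle",len(e),cv2.minEnclosingCircle(e[:,:2].astype(np.float32)),"clip",len(c),[fit(c,R).round(2).tolist() for R in(19,19.5)],"z",np.percentile(c[:,2],[5,50,95]).round(1))
    a=np.degrees(np.arctan2(c[:,1]+.6,-(c[:,0]+138.5)));rr=np.hypot(c[:,0]+138.5,c[:,1]+.6)
    for b in range(-100,100,25):
        q=rr[(a>=b)&(a<b+25)]
        if len(q): print("  ",b,len(q),q.min().round(1),q.mean().round(1),q.max().round(1))
E
python3 avg.py 18.5 25.5
```

```text
top sd 2.95 [533.13 117.75 123.25] spindle 58 ((-139.88755798339844, -0.350774884223938), 13.762864112854004) clip 42 [[-140.69, -1.09], [-140.09, -1.11]] z [20.2 21.6 22.5]
   -100 4 17.6 18.8 20.1
   -75 3 18.4 20.0 21.3
   -50 6 19.7 21.5 23.4
   -25 6 18.4 21.4 24.4
   0 6 18.2 21.1 24.1
   25 5 17.4 19.6 21.8
   50 6 14.7 18.5 21.1
   75 4 16.5 19.1 20.9
scene sd 2.03 [533.12 117.75 123.22] spindle 20 ((-141.518798828125, -4.43806791305542), 10.633277893066406) clip 28 [[-138.55, -1.87], [-137.83, -1.72]] z [19.9 20.5 22.8]
   -100 6 17.7 19.7 21.1
   -75 4 17.2 19.9 21.3
   -50 3 17.3 19.7 21.6
   -25 3 16.8 18.9 20.3
   0 3 17.0 18.0 19.6
   25 5 16.7 18.8 22.1
   50 2 17.3 17.7 18.2
   75 1 16.5 16.5 16.5avg.py:10: RuntimeWarning: All-NaN slice encountered
  D=np.nanmedian(Ds,0);sd=np.nanmedian(np.nanstd(Ds,0));T=Ts[0];T[:3,3]=np.mean([x[:3,3] for x in Ts],0)
  var = nanvar(a, axis=axis, dtype=dtype, out=out, ddof=ddof,
```

After correcting each camera by its known spindle bias, the clip is 1.1 to 1.6 mm too far forward and laterally within 0.5 mm. I'll shift back 1.3 mm and lower 20 mm.

```bash
python3 -m crank '[[[0,0.06,0,0,0],[0,0.13,0,0,0],[0,0.13,0,0.2,0],[0,0.13,0,0.5,0],[0,0.13,0,0.8,0],[0,0.13,0,1.1,0],[0,0.13,0,1.4,0],[0,0.13,0,1.7,0],[0,0.13,0,1.9,0],[0,0.13,0,2,0]]]'
python3 avg.py 18.5 26.5 2>/dev/null
```

```text
time: 20.3
tool_pos: [532.1, 118.7, 102.9]
tcp_rot: [-3.141, -0.0, 2.347]
contact_force: [0.9, -0.6, -1.9]
grip_width: 43.1
finger_force: 30.0
top sd 2.94 [532.23 118.68 103.24] spindle 56 ((-140.74391174316406, -0.6674073934555054), 13.135333061218262) clip 35 [[-141.63, -0.56], [-141.05, -0.57]] z [20.3 21.5 22.8]
   -100 5 17.2 19.1 21.7
   -75 3 18.0 19.6 20.9
   -50 6 19.3 21.2 23.0
   -25 5 19.4 21.8 24.4
   0 4 20.2 22.4 24.1
   25 3 21.0 21.3 22.0
   50 4 18.2 20.1 22.0
   75 4 17.0 18.4 20.1
scene sd 2.04 [532.21 118.68 103.23] spindle 35 ((-140.4169921875, -1.2870640754699707), 12.920526504516602) clip 21 [[-140.0, -0.4], [-139.56, -0.03]] z [20.  20.7 22.9]
   -100 4 16.3 18.5 20.6
   -75 6 14.7 18.1 21.3
   -50 5 15.5 19.6 21.8
   -25 2 18.6 20.2 21.7
   0 3 19.7 21.6 23.0
```

The clip follows the tool (top at about 81.7) with no contact force. Lowering the rest.

```bash
python3 -m crank '[[[0,0.04,0,0.1,0],[0,0.04,0,0.2,0],[0,0.04,0,0.3,0],[0,0.04,0,0.4,0],[0,0.04,0,0.5,0],[0,0.04,0,0.6,0],[0,0.04,0,0.7,0],[0,0.04,0,0.78,0],[0,0.04,0,0.85,0],[0,0.04,0,0.85,0]]]'
python3 avg.py 16.5 25.5 2>/dev/null
```

```text
time: 22.9
tool_pos: [531.9, 119.0, 94.7]
tcp_rot: [3.142, -0.0, 2.347]
contact_force: [-0.3, 0.8, -1.4]
grip_width: 42.7
finger_force: 30.0
top sd 2.94 [531.95 118.98  94.76] spindle 59 ((-141.20059204101562, -0.2724747955799103), 13.765618324279785) clip 47 [[-142.86, -0.43], [-142.38, -0.49]] z [19.2 21.  24.6]
   -100 8 14.7 20.0 24.4
   -75 7 18.4 21.7 24.7
   -50 6 20.3 22.5 24.7
   -25 4 21.2 22.7 23.9
   0 2 22.0 22.8 23.5
   25 3 22.4 23.1 24.3
   50 6 19.2 21.7 24.3
   75 6 17.4 20.4 24.6
scene sd 2.04 [531.93 118.97  94.72] spindle 39 ((-139.9938507080078, -4.245586395263672), 13.861759185791016) clip 27 [[-139.96, -3.05], [-139.61, -2.59]] z [18.8 20.4 23.7]
   -100 8 17.6 21.0 23.1
   -75 8 19.0 22.0 24.8
   -50 6 16.6 21.1 24.4
   -25 4 19.1 20.9 22.4
   0 1 22.7 22.7 22.7
```

```bash
python3 -m crank '[[[0,0,0,0.02,0],[0,0,0,0.03,0],[0,0,0,0.04,0],[0,0,0,0.05,0],[0,0,0,0.06,0],[0,0,0,0.07,0],[0,0,0,0.08,0],[0,0,0,0.08,0],[0,0,0,0.08,0],[0,0,0,0.08,0]]]'
python3 -c "
from plant import bot;import numpy as np
print(np.mean([(bot.capture('wrist'),bot.get_obs())[1]['contact_force'] for i in range(6)],0).round(2),bot.get_obs()['moment'].round(3))"
```

```text
time: 25.5
tool_pos: [531.9, 119.0, 93.9]
tcp_rot: [3.141, -0.0, 2.347]
contact_force: [-1.6, -0.4, 0.0]
grip_width: 43.1
finger_force: 30.0
[-0.6   1.01 -0.45] [-0.082  0.048 -0.013]
```

```bash
python3 -m crank '[[[0,0,0,0.02,0],[0,0,0,0.03,0],[0,0,0,0.04,0],[0,0,0,0.05,0],[0,0,0,0.06,0],[0,0,0,0.06,0],[0,0,0,0.06,0],[0,0,0,0.06,0],[0,0,0,0.06,0],[0,0,0,0.06,0]]]' | head -2
python3 - <<'E'
from h import *
print(np.mean([(bot.capture('wrist'),bot.get_obs())[1]['contact_force'] for i in range(6)],0).round(2),bot.get_obs()['moment'].round(3))
o=bot.get_obs();T=toolT(o);sp=np.array([630.5,18.7])
for n in("top","scene"):
    Ds=[]
    for i in range(16): im,d,P,W,k=cap(n);Ds.append(np.where(d>0,d,np.nan))
    D=np.nanmedian(Ds,0);v,u=np.mgrid[0:384,0:512];f,cx,cy=k
    P=np.stack([(u-cx)/f*D,(v-cy)/f*D,D],-1)@W[:3,:3].T+W[:3,3]
    sp=np.array([630.2,18.2]) if n=="top" else np.array([628.0,18.4])
    t=np.c_[P[...,:2].reshape(-1,2)-sp,P[...,2].ravel()]
    fx=t[:,:2]@-T[:2,0];fy=t[:,:2]@T[:2,1];r=np.hypot(fx,fy);a=np.degrees(np.arctan2(fy,fx))
    for b in range(-120,120,30):
        m=(a>=b)&(a<b+30)&(t[:,2]>60)&(t[:,2]<80)
        print(n,b,"17-23:",np.nanpercentile(t[m&(r>17)&(r<22.5),2],[10,50,90]).round(1) if (m&(r>17)&(r<22.5)).any() else "")
    np.savez(f"fin_{n}.npz",im=im,W=W,k=k)
E
```

```text
time: 26.8
tool_pos: [531.9, 119.0, 93.3]
[-1.03  0.68  0.31] [-0.042  0.035 -0.049]
top -120 17-23: [71.7 74.5 75.2]
top -90 17-23: [71.7 73.8 74.9]
top -60 17-23: [74.1 74.3 75.5]
top -30 17-23: [74.2 75.  76.4]
top 0 17-23: [74.2 74.3 74.5]
top 30 17-23: [72.1 74.2 74.7]
top 60 17-23: [70.6 74.2 75.1]
top 90 17-23: [72.2 74.4 74.7]
scene -120 17-23: [62.6 68.9 74.7]
scene -90 17-23: [67.1 72.  75.1]
scene -60 17-23: [73.3 75.7 76.2]
scene -30 17-23: [72.6 75.5 76.1]
scene 0 17-23: [69.1 75.6 75.7]
scene 30 17-23: 
scene 60 17-23: 
scene 90 17-23: <stdin>:7: RuntimeWarning: All-NaN slice encountered
```

All around the spindle the clip's top is at about 74 (70 + 3.5), so it lies flat on the ring. The pliers' weight is now carried, the grip is 43 mm and squeezed. Handing in.

```bash
python3 -c "
from plant import bot
o=bot.get_obs();print(o['grip_width'],o['finger_force'],o['time']);print(bot.close_job())"
```

```text
43.10867526826792 30.001384913921356 28.7
the job is handed in; nothing more can be done
None
```

The job was handed in at 28.7 s: the spacer ring measures flat on the bearing, and the spread circlip measures as resting on it at the groove, with the pliers still squeezed at 43 mm; the grip force was 30 N, below the 40 N advised, because the gripper is fixed at half its maximum.

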